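Chock the gift tube on the sloping display stand

TASK

The cardboard gift tube is to be shown on the upper part of the sloping wooden display stand, where it would roll off by itself. Lift the wooden stop bar out of the lower notch of the stand and drop it fully into the upper notch; then take the tube from its rest, lay it on the deck crosswise against the uphill side of the bar, centred, and let go only when the bar holds it, so that it stays put. Set it down gently, without dropping it or letting it roll, and leave the soap box and the balm tin where they are.

Things in the scene. Friction and masses are not known exactly. Their poses are not given: they have to be found in the camera images.
- stand: Fixed level base of the light wooden display stand, standing on the table, about 220 mm long (x) and 180 mm wide (y). Origin: centre of its underside on the table. x points level from the low end to the high end, z up. To the right of the work (x over 0.44 m, y under -0.19 m) stands a white rack with cards and a sign up to 0.49 m high: swing round it, arm drawn in.
- deck: Fixed sloping top of the stand, 220 mm (x) by 180 mm (y), 18 mm thick. Origin: centre of its top surface, 40 mm above the table; x points uphill along the surface, y across, z square to it. It rises 0.14 rad towards +x. Two notches run right across it along y, 20 mm wide, 11 mm deep, flat-floored, open at the sides: lower at x = -65 mm, upper at +10 mm.
- lower_notch (a point): Centre of the lower notch's mouth, on the deck's top surface; axes as the deck's.
- upper_notch (a point): Centre of the upper notch's mouth, on the deck's top surface; axes as the deck's.
- stop_bar: Loose brown wooden bar, 150 mm long (y), 16 mm thick (x), 26 mm tall (z), about 120 g; its lowest 6 mm is a keel 12 mm thick. Origin: centre of its underside. Same either way round. It starts seated on the lower notch's floor, along y of the deck, 15 mm of it above the deck: pinch it there across x with the fingertips just over the deck.
- gift_tube: Closed rigid cardboard tube with metal end caps, 60 mm in diameter, 150 mm long, about 220 g, free to roll. Origin: its centre; y is its axis (x, z turn as it rolls). It starts lying in the rest, axis 38 mm above the table. On the deck against the seated bar, its axis is 30 mm above the deck and 32 to 36 mm uphill of the notch's middle; fingertips kept 20 mm above the deck clear the bar.
- rest: Fixed low wooden rest on the table that holds the tube at the start: plate 90 mm (x) by 110 mm (y), 8 mm thick, with two ridges along y, 12 mm wide, up to 16 mm above the table, either side of the tube. Origin: centre of its underside.
- soap_box: Printed card soap box lying on the table beyond the rest, 56 mm (x) by 85 mm (y), 30 mm high. Origin: centre of its underside. To be left alone.
- balm_tin: Flat round balm tin on the table in front of the rest, 57 mm in diameter, 20 mm high. Origin: centre of its underside. To be left alone.

How it is judged:
By the outcome, as a careful person would: the job done as asked, in the order asked, and still so for the second after the job is handed in, with the robot touching nothing.
It also fails if it takes over 64 s, if anything falls off the work surface, if the arm or the gripper's body presses on something with over 40 N, if the wrist force passes 120 N, or if a joint passes its speed limit or range.

ROBOT

A 6-joint arm with a two-finger parallel gripper is mounted at the origin on the work surface; the furniture and walls round the work are solid. World frame = base frame: x ahead of the robot, y to its left, z up, the work surface at z = 0. Lengths are in m, angles in rad, forces in N, time in s.
With the tool pointing down it reaches from about 0.35 to 0.775 m from the base axis. Payload 7.3 kg.
Tool frame: the origin (TCP) lies at the very end of the fingers, on their centre line; the grasp point (between the pads) lies 19 mm behind it (robot.tcp_to_grasp is the z of the grasp point in the tool frame, in m); z points along the fingers, y is the line along which they close (so a half turn about z gives the same grasp; the last joint's range is limited). The gripper opens to 92 mm and grips with 3 to 60 N. Pads are 19 mm wide; open, the fingers measure 130 mm over their backs; the gripper's body (75 mm by 190 mm) begins 47 mm behind the grasp point.
Start: joints at [1.088, 0.342, 1.524, -0, 1.275, -0.146], TCP at [0.173, 0.496, 0.227] pointing down, gripper open.
Joint ranges: [-2.53, 2.53], [-0.77, 2.02], [0.04, 2.7], [-1, 4.14], [0.28, 2.66], [-3.11, 3.11]. Speed limits (rad/s): [2.57, 2.57, 3.14, 3.14, 3.14, 3.14].

INTERFACE

Orientations are given as [roll, pitch, yaw] about the fixed x, y, z axes, in that order (R = Rz(yaw) Ry(pitch) Rx(roll)).
In Python, from cell import monitor, read_camera, get_calibration, job, robot gives the robot as it stands. The module is installed in compiled form; this text tells all that it offers.
- The arm moves only by the tool send_rows, never from a script. Its argument "targets" is a list of rows, each an object with "translation": the shift along the tool's x, y, z in cm, a list of three; "spin": the turn about the tool's z in degrees; "jaw": the opening, from 0 (shut) to 1 (fully open). A call has exactly 5 rows; each row is the pose to reach, as a shift and turn from the pose commanded when the call began, along the tool's axes at that moment; what a row does not reach only later rows make up. A row lasts 1/10 s, in which the tool goes at most 50 mm and 8.59 degrees, less where a joint would pass 70% of its speed; a pose out of reach is approached as far as the arm can. A call with a gripper value outside its range is refused whole. The fingers move at their own pace and stop on an object; "force" is the grip in N (left out, the last holds). Time passes only in rows, so rows that repeat a pose let the fingers close, or fill a call up. It gives the time, the measured TCP pose, the force, the opening and the grip force at its end, in the units of the state.
- monitor.observe(): the state, without advancing time (a new reading comes with each control period).
- read_camera(name): name is "scene" or "top"; returns (picture, depth): 420x560x3 uint8, red, green, blue; 420x560 float32, m along the optical axis (not along the pixel's ray), 0 where there is no reading.
- get_calibration(name): a dict with "intrinsics" (3x3 intrinsics, pixels), "D" ([k1, k2, p1, p2, k3] as OpenCV has them; the pictures are not rectified), "origin" and "orientation" of the camera in the world. Camera axes: x right, y up, looking along -z (the intrinsics and any distortion apply to the point x, -y, -z); pixel columns grow to the right and rows downward; lengths in m; the calibration is good to about 2 mm. A picture is of the moment at which its call begins. get_calibration takes no time and is no camera call.
- job.hand_in(): hands the job in; it is judged then, once.
The state is a dict: "time": time; "qpos": joint angles; "qvel": joint speeds; "joint_efforts": joint torques, N m; "tool_pos": TCP position; "tool_rot": TCP orientation; "contact_force": force on the tool from outside, world axes, zero at the start; "torque": the same for the moment, N m; "opening": finger opening in m; "grip_force": force on a finger pad.
Only numpy, scipy, OpenCV 4.12 (cv2) and the standard library are available. Lean on these libraries where they do the work, as an engineer would, in place of code of your own. Each camera call takes 0.05 s, during which the arm holds its last target. There are 200 camera calls.

## Working session

There is one attempt and no reset: what is moved stays moved. The work goes in short steps, Python scripts to look and compute and a tool call to move; the robot and the scene stay as the last step left them, time stands still between calls to the robot, and variables do not carry over. Pictures are saved under pics/ and viewed, at most 14 in all, crops included, and the job is handed in when it is done.

Besides the shell and the picture viewer there is one more tool, called after "Request:" as name(argument=value, ...) on one line, values as JSON. send_rows: Moves the arm, as the interface text tells. Its arguments: {"type":"object","properties":{"targets":{"type":"array"},"force":{"type":"number"}},"required":["targets"]}

```bash
mkdir -p pics; cat > h.py <<'E'
import numpy as np, cv2
from scipy.spatial.transform import Rotation as R
from cell import monitor, read_camera, get_calibration, job, robot
def Rm(o):
    o=np.array(o,float)
    return o if o.shape==(3,3) else R.from_euler('xyz',o).as_matrix()
def grab(n,f=None):
    p,d=read_camera(n)
    if f: cv2.imwrite('pics/'+f,p[:,:,::-1])
    return p,d
def rays(n,uv):
    c=get_calibration(n);uv=np.array(uv,float).reshape(-1,1,2)
    q=cv2.undistortPoints(uv,np.array(c['intrinsics']),np.array(c['D'])).reshape(-1,2)
    r=np.c_[q[:,0],-q[:,1],-np.ones(len(q))]
    return np.array(c['origin']),r@Rm(c['orientation']).T
def onz(n,uv,z):
    o,r=rays(n,uv); return o+r*((z-o[2])/r[:,2])[:,None]
def pts(n,uv,d):
    o,r=rays(n,uv);uv=np.array(uv,int).reshape(-1,2)
    return o+r*d[uv[:,1],uv[:,0]][:,None]
E
python3 - <<'E'
from h import *
for n in('scene','top'):
    grab(n,n+'1.png'); print(get_calibration(n))
s=monitor.observe()
print(s, getattr(robot,'tcp_to_grasp',None))
E
```

```text
{'intrinsics': array([[526.43766163,   0.        , 280.81142535],
       [  0.        , 526.43766163, 213.70942758],
       [  0.        ,   0.        ,   1.        ]]), 'D': array([-0.18437114,  0.        ,  0.        ,  0.        ,  0.        ]), 'origin': array([-0.07868995, -0.57045489,  0.78616971]), 'orientation': array([ 0.92454045, -0.01734281, -0.66029776])}
{'intrinsics': array([[489.38963499,   0.        , 280.15750257],
       [  0.        , 489.38963499, 208.8687056 ],
       [  0.        ,   0.        ,   1.        ]]), 'D': array([-0.15658693,  0.        ,  0.        ,  0.        ,  0.        ]), 'origin': array([0.47214474, 0.16791529, 1.08287369]), 'orientation': array([ 0.02299703, -0.00571901, -1.55149197])}
{'time': 0.1, 'qpos': array([ 1.08802077e+00,  3.42654418e-01,  1.52490437e+00, -1.17189047e-05,
        1.27535513e+00, -1.45976190e-01]), 'qvel': array([-0.0005251 , -0.00305934, -0.00275502,  0.00117575,  0.00084574,
       -0.000639  ]), 'joint_efforts': array([ 2.02216492e-03, -4.32002699e+01, -2.44697696e+01,  7.19836378e-02,
        5.25152113e-02, -2.86623538e-05]), 'tool_pos': array([0.17330589, 0.49520831, 0.22611971]), 'tool_rot': array([-3.14028382e+00, -1.81100672e-04,  2.80479658e+00]), 'contact_force': array([-0.00489252, -0.51346733, -0.13052041]), 'torque': array([-0.00359556,  0.00800591,  0.00793179]), 'grip_force': 0.0, 'opening': 0.09150455349948201} -0.0188
```

View pics/scene1.png

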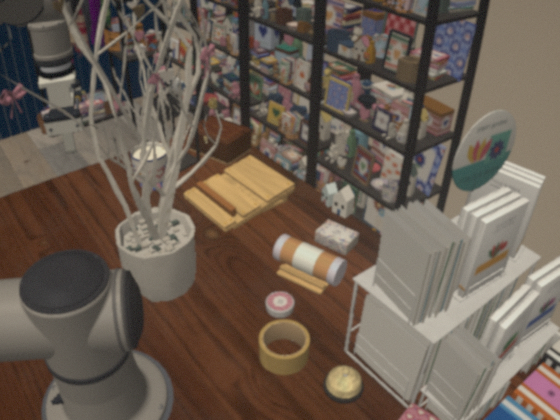

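View pics/top1.png

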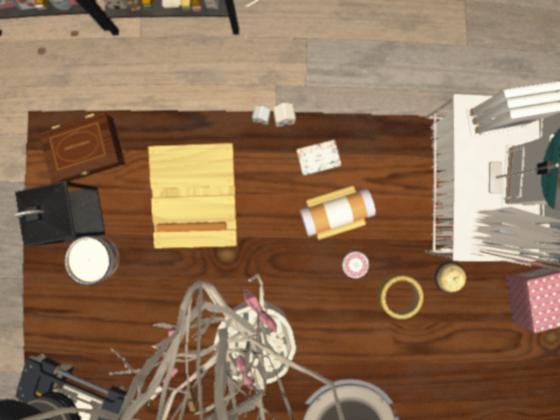

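The scene view shows the stand at about (240,190), the tube at (310,258), the tin at (280,302), and a tall branchy vase at (155,250). In the top view, up is +x: the stand is at cols 150-237, rows 143-248, the bar at (192,228), the tube at (338,212), and the branches at cols 120-300, rows 280-410.

```bash
python3 - <<'E'
from h import *
p,d=grab('top')
vv,uu=np.mgrid[0:420,0:560]
uv=np.c_[uu.ravel(),vv.ravel()]
P=pts('top',uv,d).reshape(420,560,3)
np.save('P.npy',P); np.save('top.npy',p)
hsv=cv2.cvtColor(p,cv2.COLOR_RGB2HSV)
def rep(name,box,z,f):
    x0,y0,x1,y1=box
    m=np.zeros((420,560),np.uint8); m[y0:y1,x0:x1]=f[y0:y1,x0:x1]
    m=cv2.morphologyEx(m,cv2.MORPH_OPEN,np.ones((3,3)))
    n,l,s,c=cv2.connectedComponentsWithStats(m); k=1+np.argmax(s[1:,4]); mm=l==k
    cs,_=cv2.findContours(mm.astype(np.uint8),0,2)
    b=cv2.boxPoints(cv2.minAreaRect(cs[0])); 
    W=onz('top',b,z); print(name,s[k],'px',b.round(1).tolist());print(' corners',W.round(4).tolist(),'ctr',W.mean(0).round(4),'medz',np.median(P[mm][:,2]).round(4))
    return mm
H,S,V=cv2.split(hsv)
print('bar hsv',hsv[228,180:205:8],'deck',hsv[170,190],hsv[210,190],'table',hsv[260,200],'tube',hsv[212,338],hsv[212,315],hsv[212,305],hsv[212,368])
Z=P[:,:,2]
rep('stand',(130,130,250,260),.04,((Z>.015)&(Z<.12)).astype(np.uint8))
rep('bar',(145,215,240,240),.05,((hsv[:,:,0]<16)&(Z>.02)&(V>60)).astype(np.uint8))
rep('tubeheight',(290,180,385,250),.038,((Z>.03)).astype(np.uint8))
rep('soap',(290,130,350,180),.03,((Z>.015)).astype(np.uint8))
rep('tin',(335,245,375,285),.02,((Z>.01)).astype(np.uint8))
# plant
m=(P[:,:,0]>0)&(P[:,:,0]<.5)&(abs(P[:,:,1])<.6)&(Z>.03)&(d>0)&(uu>115)&(uu<310)&(vv>255)
for z0,z1 in((.03,.12),(.12,.2),(.2,.3),(.3,.4),(.4,.5),(.5,.6),(.6,.8)):
    q=P[m&(Z>=z0)&(Z<z1)]
    if len(q):print(z0,z1,len(q),np.percentile(q,[0,5,95,100],axis=0)[:,:2].round(3).tolist())
E
```

```text
bar hsv [[ 15 172 203]
 [ 15 171 201]
 [ 15 172 199]
 [ 15 174 196]] deck [ 23 119 240] [ 24 117 245] table [ 12 188 102] tube [ 33  11 252] [ 15 152 221] [  8  26 199] [ 11  23 237]
stand [ 149  144   88  104 8515] px [[148.10000610351562, 146.0], [232.6999969482422, 142.6999969482422], [236.8000030517578, 244.89999389648438], [152.1999969482422, 248.3000030517578]]
 corners [[0.6268, 0.451, 0.04], [0.6364, 0.2669, 0.04], [0.4176, 0.2532, 0.04], [0.4061, 0.4359, 0.04]] ctr [0.5217 0.3518 0.04  ] medz 0.0417
bar [157 223  69   8 457] px [[156.89999389648438, 224.1999969482422], [224.89999389648438, 222.1999969482422], [225.10000610351562, 229.0], [157.10000610351562, 231.0]]
 corners [[0.4583, 0.4242, 0.05], [0.4656, 0.2787, 0.05], [0.4513, 0.278, 0.05], [0.4439, 0.4235, 0.05]] ctr [0.4547 0.3511 0.05  ] medz 0.0475
tubeheight [ 301  189   74   46 1976] px [[299.3999938964844, 208.8000030517578], [367.8999938964844, 186.89999389648438], [376.3999938964844, 213.6999969482422], [308.0, 235.60000610351562]]
 corners [[0.4972, 0.1213, 0.038], [0.5472, -0.0254, 0.038], [0.4899, -0.0448, 0
[... 478 characters left out ...]
42.0, 277.0]]
 corners [[0.4054, 0.0258, 0.02], [0.4062, -0.0313, 0.02], [0.3515, -0.0325, 0.02], [0.3508, 0.0247, 0.02]] ctr [ 0.3785 -0.0033  0.02  ] medz 0.0214
0.03 0.12 931 [[0.16, 0.142], [0.177, 0.15], [0.3, 0.26], [0.388, 0.516]]
0.12 0.2 1189 [[0.149, 0.131], [0.163, 0.137], [0.294, 0.269], [0.303, 0.287]]
0.2 0.3 763 [[0.163, 0.182], [0.17, 0.186], [0.35, 0.279], [0.372, 0.445]]
0.3 0.4 1748 [[0.158, 0.176], [0.172, 0.186], [0.355, 0.415], [0.388, 0.427]]
0.4 0.5 2168 [[0.195, 0.152], [0.219, 0.175], [0.384, 0.307], [0.393, 0.322]]
0.5 0.6 2865 [[0.24, 0.178], [0.266, 0.188], [0.365, 0.326], [0.384, 0.336]]
0.6 0.8 3027 [[0.27, 0.142], [0.28, 0.158], [0.366, 0.293], [0.372, 0.318]]
```

```bash
python3 - <<'E'
from h import *
vv,uu=np.mgrid[0:420,0:560]; uv=np.c_[uu.ravel(),vv.ravel()]
Q=[]
for n in('top','scene'):
    p,d=grab(n); X=pts(n,uv,d)
    ok=d.ravel()>0.1
    Q.append(X[ok])
Q=np.vstack(Q); np.save('cloud.npy',Q)
g=.05
print('zmax grid cm; rows x from .55 down, cols y from .6 down to -.4')
for x in np.arange(.55,-.15,-g):
    r=[]
    for y in np.arange(.6,-.45,-g):
        m=(abs(Q[:,0]-x)<g/2)&(abs(Q[:,1]-y)<g/2)&(Q[:,2]<1.05)
        r.append('%3d'%(100*Q[m,2].max()) if m.any() else ' --')
    print('%.2f'%x,' '.join(r))
E
```

```text
zmax grid cm; rows x from .55 down, cols y from .6 down to -.4
0.55  18  17   0   5   5   5   5   5   0   0   3   5   7   0   0  19  19  48  34  23  23
0.50  26  18   0   4   4   4   4   4   0   0   7   7   7   7   0  19  33  47  34  23  23
0.45  26  19   0   4   5   5   5   3   0   0   7   7   6   0   0  19  34  34  33  23  23
0.40  18  10  10   2   3   3  50  51  48   0   0   2   2   2   0  19  33  34  33  20  20
0.35  10  10  10   0   0  59  67  61  74  78  78   0   2   5   5   5   5   5   0  11  11
0.30   0   0   0   0  70  71  70  67  67  66   0   0   0   5   5   5   3   3   0  11  11
0.25  33  33  57  57   0  61  61  60  54  14   0   0   0   4   5   4   0   0   0  11  11
0.20  33  33  50  54  55  53  58  58  52  13   0   0   0   0   0   0   0   0   0   0   0
0.15  33  33  51  51  33  57  58  57  60  42   0   0   0   0   0   0   0   0   0   0   0
0.10   0   0  50  39  33  55  59  61  60  42   0   1  28  28   1   0   0   0   0   0   0
0.05   0   0   0   0  55  56  58  61  62   0   2  30  30  30  26   0   0   0   0   0   0
-0.00   0   0   0   0   0   0   0  48   0   0   0  30  31  30  24   0   0   0   0   0   0
-0.05   0   0   0   0   0  --  --  --  --   0  27  30  30  30  --  --  --  --  --  --  --
-0.10  --  --  --   0   0  --  --  --   0   0  27  28  28  24  --  --  --  --  --  --  --
```

```bash
python3 - <<'E'
from h import *
p,d=grab('scene')
cv2.imwrite('pics/plant.png',cv2.resize(p[0:330,0:260],None,fx=2.2,fy=1.8,interpolation=cv2.INTER_CUBIC)[:,:,::-1])
E
```

```text
(no output)
```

View pics/plant.png

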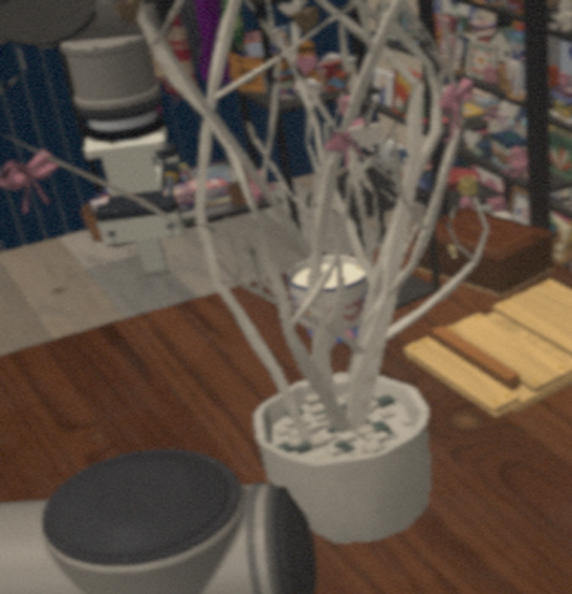

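The crop confirms that bare branches rise from the pot (centre about (340,450) in the crop) and cross the arm's only plane to the stand. I'll move in gently and watch the efforts.

Request:
send_rows(targets=[{"translation": [-1, -0.1, 0], "spin": 3, "jaw": 0.35}, {"translation": [-2, -0.3, 0], "spin": 6, "jaw": 0.35}, {"translation": [-3, -0.4, 0], "spin": 9, "jaw": 0.35}, {"translation": [-4, -0.6, 0], "spin": 12, "jaw": 0.35}, {"translation": [-5, -0.7, 0], "spin": 15, "jaw": 0.35}], force=20)

```text
time: 0.8
tool_pos: [0.2186, 0.4721, 0.2267]
tool_rot: [-3.141, 0.0, 2.541]
contact_force: [-0.3, 0.5, 0.6]
opening: 0.0568
grip_force: 0.0
```

```bash
cat > st.py <<'E'
from h import *
s=monitor.observe()
for k in('time','qpos','joint_efforts','tool_pos','tool_rot','contact_force','opening','grip_force'):print(k,np.round(s[k],4))
E
python3 st.py
```

```text
time 0.8
qpos [ 0.9897  0.3335  1.5368 -0.      1.2714  0.0196]
joint_efforts [  1.0168 -42.7052 -24.3422   0.075    0.0498  -0.4422]
tool_pos [0.2186 0.4721 0.2267]
tool_rot [-3.1415  0.      2.541 ]
contact_force [-0.2534  0.4891  0.6247]
opening 0.0568
grip_force 0.0
```

```bash
cat > go.py <<'E'
import sys
from h import *
s=monitor.observe()
x,y,z,yaw=map(float,sys.argv[1:5])
M=Rm(s['tool_rot']); t=M.T@(np.array([x,y,z])-s['tool_pos'])
dy=(yaw-s['tool_rot'][2]+np.pi/2)%np.pi-np.pi/2
print('shift cm',(100*t).round(2),'spin deg',round(-np.degrees(dy),1),'t',s['time'],'q',s['qpos'].round(2),'eff',s['joint_efforts'].round(1))
E
python3 go.py .455 .350 .2 1.621
```

```text
shift cm [-26.4    3.28   2.67] spin deg 52.7 t 0.8 q [ 0.99  0.33  1.54 -0.    1.27  0.02] eff [  1.  -42.7 -24.3   0.1   0.   -0.4]
```

Request:
send_rows(targets=[{"translation": [-1.5, 0.2, 0], "spin": 4, "jaw": 0.35}, {"translation": [-3, 0.4, 0], "spin": 8, "jaw": 0.35}, {"translation": [-4.5, 0.6, 0], "spin": 12, "jaw": 0.35}, {"translation": [-6, 0.8, 0], "spin": 16, "jaw": 0.35}, {"translation": [-7, 0.9, 0], "spin": 20, "jaw": 0.35}])

```text
time: 1.3
tool_pos: [0.2821, 0.4399, 0.2267]
tool_rot: [3.142, 0.0, 2.19]
contact_force: [1.1, -0.5, -0.1]
opening: 0.0327
grip_force: 0.0
```

```bash
python3 go.py .455 .350 .2 1.621
```

```text
shift cm [-17.36   8.86   2.67] spin deg 32.6 t 1.3 q [ 0.85  0.34  1.53 -0.    1.27  0.23] eff [  0.7 -43.  -24.4   0.    0.   -0.8]
```

Request:
send_rows(targets=[{"translation": [-1.5, 0.75, 0], "spin": 4, "jaw": 0.35}, {"translation": [-3, 1.5, 0], "spin": 8, "jaw": 0.35}, {"translation": [-4.5, 2.25, 0], "spin": 12, "jaw": 0.35}, {"translation": [-6, 3, 0], "spin": 16, "jaw": 0.35}, {"translation": [-7, 3.5, 0], "spin": 20, "jaw": 0.35}])

```text
time: 1.8
tool_pos: [0.3514, 0.4034, 0.2266]
tool_rot: [3.142, 0.0, 1.841]
contact_force: [0.9, -0.6, 0.1]
opening: 0.0322
grip_force: 0.0
```

```bash
python3 - <<'E'
from h import *
grab('scene','s2.png')
E
python3 go.py .455 .350 .2 1.621
```

```text
shift cm [-7.79  8.49  2.67] spin deg 12.4 t 1.85 q [ 0.71  0.36  1.5  -0.    1.28  0.44] eff [  2.7 -45.3 -23.7   0.6   0.3  -0.3]
```

View pics/s2.png

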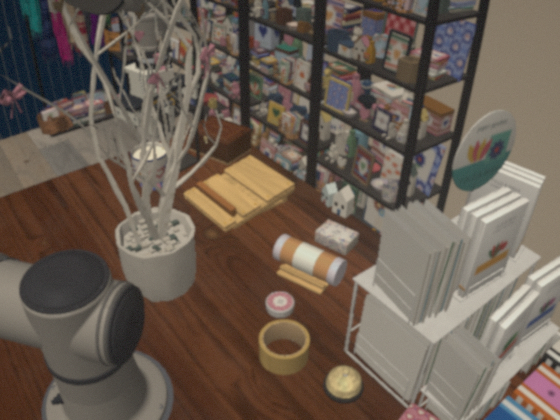

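The gripper now shows behind the branches at about (150,70), next to them. I'm checking for contact with the arm at rest.

Request:
send_rows(targets=[{"translation": [0, 0, 0], "spin": 0, "jaw": 0.35}, {"translation": [0, 0, 0], "spin": 0, "jaw": 0.35}, {"translation": [0, 0, 0], "spin": 0, "jaw": 0.35}, {"translation": [0, 0, 0], "spin": 0, "jaw": 0.35}, {"translation": [0, 0, 0], "spin": 0, "jaw": 0.35}])

```text
time: 2.35
tool_pos: [0.3502, 0.4042, 0.2268]
tool_rot: [3.142, -0.0, 1.846]
contact_force: [0.0, 0.5, 0.1]
opening: 0.0321
grip_force: 0.0
```

```bash
python3 go.py .455 .350 .2 1.621; python3 - <<'E'
from h import *
# rigid clearance: current arm plane vs static branch cloud
Q=np.load('cloud.npy'); q1=monitor.observe()['qpos'][0]
c,s=np.cos(q1),np.sin(q1)
t=Q[:,0]*c+Q[:,1]*s; l=-Q[:,0]*s+Q[:,1]*c
for a in(q1,.6,.5,.4,-.08):
    c,s=np.cos(a),np.sin(a); t=Q[:,0]*c+Q[:,1]*s; l=-Q[:,0]*s+Q[:,1]*c-.078
    inpl=(Q[:,0]>.16)&(Q[:,0]<.42)&(Q[:,1]>.08)&(Q[:,1]<.45)&(Q[:,2]>.15)&(abs(l)<.05)
    print(round(a,2),[(round(b,2),(Q[inpl&(abs(t-b)<.025),2].min().round(2),Q[inpl&(abs(t-b)<.025),2].max().round(2),int((inpl&(abs(t-b)<.025)).sum())) if (inpl&(abs(t-b)<.025)).any() else None) for b in np.arange(.15,.55,.05)])
E
```

```text
shift cm [-8.07  8.62  2.68] spin deg 12.9 t 2.35 q [0.71 0.36 1.5  0.   1.28 0.44] eff [  0.  -44.2 -24.6   0.1  -0.   -0. ]
0.71 [(np.float64(0.15), None), (np.float64(0.2), None), (np.float64(0.25), (np.float64(0.15), np.float64(0.53), 375)), (np.float64(0.3), (np.float64(0.15), np.float64(0.58), 1903)), (np.float64(0.35), (np.float64(0.28), np.float64(0.57), 615)), (np.float64(0.4), (np.float64(0.37), np.float64(0.63), 1604)), (np.float64(0.45), (np.float64(0.44), np.float64(0.71), 687)), (np.float64(0.5), (np.float64(0.71), np.float64(0.71), 2))]
0.6 [(np.float64(0.15), None), (np.float64(0.2), None), (np.float64(0.25), (np.float64(0.15), np.float64(0.53), 1280)), (np.float64(0.3), (np.float64(0.15), np.float64(0.58), 2811)), (np.float64(0.35), (np.float64(0.16), np.float64(0.61), 1788)), (np.float64(0.4), (np.float64(0.23), np.float64(0.71), 3102)), (np.float64(0.45), (np.float64(0.26), np.float64(0.7), 1825)), (np.float64(0.5), None)]
0.5 [(np.float64(0.15), None), (np.float64(0.2), None), (np.float64(0.25), (np.float64(0.15), np.float64(0.53), 1784)), (np.float64(0.3), (np.fl
[... 199 characters left out ...]
26), np.float64(0.67), 2749)), (np.float64(0.5), None)]
0.4 [(np.float64(0.15), None), (np.float64(0.2), (np.float64(0.33), np.float64(0.34), 25)), (np.float64(0.25), (np.float64(0.15), np.float64(0.49), 1712)), (np.float64(0.3), (np.float64(0.15), np.float64(0.54), 2410)), (np.float64(0.35), (np.float64(0.2), np.float64(0.68), 3910)), (np.float64(0.4), (np.float64(0.23), np.float64(0.74), 4426)), (np.float64(0.45), (np.float64(0.27), np.float64(0.59), 1849)), (np.float64(0.5), None)]
-0.08 [(np.float64(0.15), None), (np.float64(0.2), None), (np.float64(0.25), None), (np.float64(0.3), None), (np.float64(0.35), None), (np.float64(0.4), None), (np.float64(0.45), None), (np.float64(0.5), None)]
```

The efforts are zero with the forearm already in among the branches, so they don't obstruct. I'm continuing.

Request:
send_rows(targets=[{"translation": [-1.6, 1.7, 0.5], "spin": 3, "jaw": 0.35}, {"translation": [-3.2, 3.4, 1], "spin": 6, "jaw": 0.35}, {"translation": [-5, 5.2, 2], "spin": 9, "jaw": 0.35}, {"translation": [-6.7, 7.1, 3], "spin": 12, "jaw": 0.35}, {"translation": [-8.1, 8.6, 4], "spin": 12.9, "jaw": 0.35}])

```text
time: 2.85
tool_pos: [0.4563, 0.3487, 0.1864]
tool_rot: [3.141, -0.0, 1.618]
contact_force: [0.1, -0.0, 0.1]
opening: 0.0322
grip_force: 0.0
```

Request:
send_rows(targets=[{"translation": [0, 0, 2], "spin": 0, "jaw": 0.35}, {"translation": [0, 0, 4], "spin": 0, "jaw": 0.35}, {"translation": [0, 0, 6], "spin": 0, "jaw": 0.35}, {"translation": [0, 0, 8], "spin": 0, "jaw": 0.35}, {"translation": [0, 0, 10], "spin": 0, "jaw": 0.35}])

```text
time: 3.35
tool_pos: [0.4551, 0.3494, 0.086]
tool_rot: [3.141, -0.0, 1.62]
contact_force: [0.0, 0.2, 0.3]
opening: 0.032
grip_force: 0.0
```

```bash
python3 - <<'E'
from h import *
p,d=grab('scene'); cv2.imwrite('pics/s3.png',cv2.resize(p[110:260,140:340],None,fx=4,fy=4,interpolation=cv2.INTER_CUBIC)[:,:,::-1])
p,d=grab('top'); cv2.imwrite('pics/t3.png',cv2.resize(p[120:270,120:320],None,fx=4,fy=4,interpolation=cv2.INTER_CUBIC)[:,:,::-1])
E
python3 go.py .455 .350 .04 1.621
```

```text
shift cm [0.16 0.17 4.42] spin deg -0.1 t 3.45 q [0.52 0.57 1.57 0.   1.   0.47] eff [ -0.1 -50.8 -20.8   0.1  -0.6   0. ]
```

View pics/s3.png

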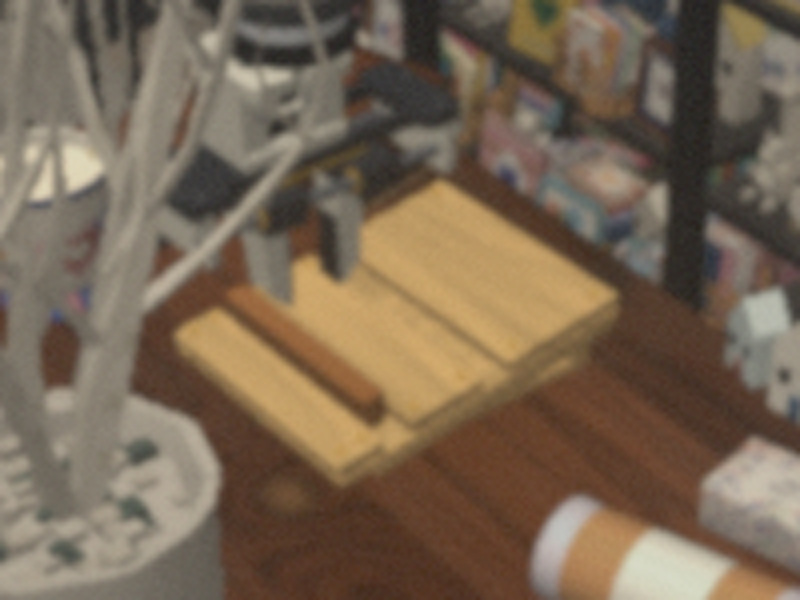

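The crop shows both fingertips at about (275,300) and (342,278), above the bar, which runs from (232,293) to (375,410). I'll check the calibration of each view against the known TCP.

```bash
python3 - <<'E'
from h import *
tip=np.array([[140+275/4,110+300/4],[140+342/4,110+278/4]])
print('tips scene',onz('scene',tip,.086).round(4).tolist())
p=cv2.imread('pics/scene1.png');hsv=cv2.cvtColor(p,cv2.COLOR_BGR2HSV)
print(hsv[197,215],hsv[190,225],hsv[200,250])
m=((hsv[:,:,1]>125)&(hsv[:,:,2]>110)).astype(np.uint8);m[:175]=0;m[220:]=0;m[:,:190]=0;m[:,245:]=0
n,l,s,c=cv2.connectedComponentsWithStats(m);k=1+np.argmax(s[1:,4]);print(s[k])
cs,_=cv2.findContours((l==k).astype(np.uint8),0,2);b=cv2.boxPoints(cv2.minAreaRect(cs[0]));print(b.round(1).tolist())
W=onz('scene',b,.043);print(W.round(4).tolist(),W.mean(0).round(4))
E
```

```text
tips scene [[0.432, 0.3471, 0.086], [0.477, 0.3433, 0.086]]
[ 13 149 147] [ 18 119 204] [ 18 122 205]
[190 175  47  36 415]
[[189.5, 187.39999389648438], [209.8000030517578, 172.10000610351562], [237.39999389648438, 208.89999389648438], [217.10000610351562, 224.1999969482422]]
[[0.4188, 0.4234, 0.043], [0.4973, 0.4536, 0.043], [0.4648, 0.276, 0.043], [0.3947, 0.2552, 0.043]] [0.4439 0.352  0.043 ]
```

View pics/t3.png

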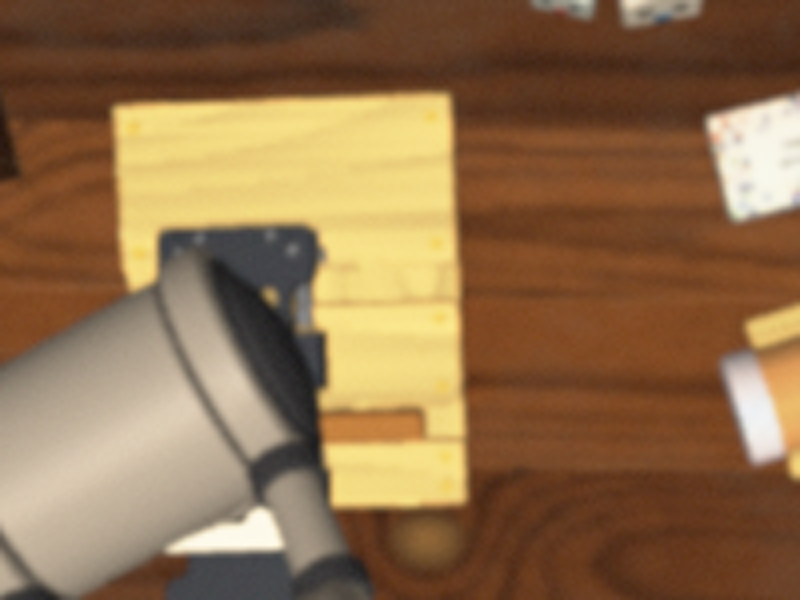

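The top crop shows the bar's free right half at (320-425, 410-440) lined up under the gripper. I'm descending.

Request:
send_rows(targets=[{"translation": [0.2, 0.25, 1], "spin": 0, "jaw": 0.35}, {"translation": [0.2, 0.25, 2], "spin": 0, "jaw": 0.35}, {"translation": [0.2, 0.25, 3], "spin": 0, "jaw": 0.35}, {"translation": [0.2, 0.25, 3.8], "spin": 0, "jaw": 0.35}, {"translation": [0.2, 0.25, 4.5], "spin": 0, "jaw": 0.35}])

```text
time: 3.95
tool_pos: [0.4575, 0.3513, 0.041]
tool_rot: [-3.141, 0.0, 1.62]
contact_force: [0.3, -0.4, -0.0]
opening: 0.0318
grip_force: 0.0
```

Request:
send_rows(targets=[{"translation": [0, 0, 0], "spin": 0, "jaw": 0.3}, {"translation": [0, 0, 0], "spin": 0, "jaw": 0.2}, {"translation": [0, 0, 0], "spin": 0, "jaw": 0.12}, {"translation": [0, 0, 0], "spin": 0, "jaw": 0.08}, {"translation": [0, 0, 0], "spin": 0, "jaw": 0.08}], force=20)

```text
time: 4.45
tool_pos: [0.4569, 0.3515, 0.0421]
tool_rot: [-3.141, -0.0, 1.62]
contact_force: [-5.6, -0.4, 5.3]
opening: 0.0153
grip_force: 20.1
```

Request:
send_rows(targets=[{"translation": [0, 0, 0], "spin": 0, "jaw": 0.3}, {"translation": [0, 0, 0], "spin": 0, "jaw": 0.33}, {"translation": [0, 0, 0.1], "spin": 0, "jaw": 0.33}, {"translation": [0, 0, 0.2], "spin": 0, "jaw": 0.33}, {"translation": [0, 0, 0.3], "spin": 0, "jaw": 0.33}])

```text
time: 4.95
tool_pos: [0.4579, 0.3514, 0.0386]
tool_rot: [3.141, -0.0, 1.62]
contact_force: [-0.3, -0.5, 0.0]
opening: 0.0302
grip_force: 0.0
```

```bash
python3 st.py
```

```text
time 4.95
qpos [ 0.5218  0.6415  1.5978 -0.      0.9019  0.473 ]
joint_efforts [-4.50000e-03 -5.22850e+01 -1.89105e+01  6.72000e-02  1.45000e-02
  1.00000e-04]
tool_pos [0.4579 0.3514 0.0386]
tool_rot [ 3.1412e+00 -1.0000e-04  1.6196e+00]
contact_force [-0.343  -0.5075  0.0284]
opening 0.0302
grip_force 0.0
```

Request:
send_rows(targets=[{"translation": [0, -0.15, 0.1], "spin": 0, "jaw": 0.33}, {"translation": [0, -0.15, 0.1], "spin": 0, "jaw": 0.25}, {"translation": [0, -0.15, 0.1], "spin": 0, "jaw": 0.15}, {"translation": [0, -0.15, 0.1], "spin": 0, "jaw": 0.1}, {"translation": [0, -0.15, 0.1], "spin": 0, "jaw": 0.08}], force=25)

```text
time: 5.45
tool_pos: [0.4561, 0.3513, 0.0377]
tool_rot: [-3.141, -0.0, 1.62]
contact_force: [0.2, 0.7, 0.9]
opening: 0.0155
grip_force: 25.0
```

Request:
send_rows(targets=[{"translation": [0, 0, 0], "spin": 0, "jaw": 0.08}, {"translation": [0, 0, -0.4], "spin": 0, "jaw": 0.08}, {"translation": [0, 0, -1], "spin": 0, "jaw": 0.08}, {"translation": [0, 0, -2], "spin": 0, "jaw": 0.08}, {"translation": [0, 0, -3], "spin": 0, "jaw": 0.08}])

```text
time: 5.95
tool_pos: [0.4563, 0.3514, 0.0688]
tool_rot: [3.141, -0.0, 1.62]
contact_force: [-0.3, 0.5, -0.4]
opening: 0.0155
grip_force: 25.0
```

```bash
python3 - <<'E'
from h import *
p,d=grab('scene'); cv2.imwrite('pics/s4.png',cv2.resize(p[140:240,170:310],None,fx=5,fy=5,interpolation=cv2.INTER_CUBIC)[:,:,::-1])
E
python3 st.py
```

```text
time 6.0
qpos [0.5232 0.5959 1.5764 0.     0.9656 0.4742]
joint_efforts [-1.77300e-01 -4.66481e+01 -1.77136e+01  5.83000e-02  1.04000e-02
 -1.40000e-03]
tool_pos [0.4572 0.352  0.0706]
tool_rot [ 3.1383e+00 -1.7000e-03  1.6198e+00]
contact_force [0.2141 0.7893 0.5975]
opening 0.0155
grip_force 24.9812
```

View pics/s4.png

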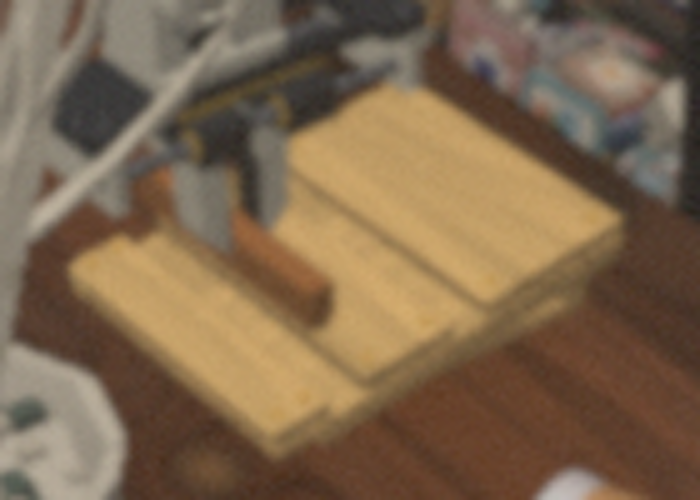

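The crop shows the bar held level between the fingers, clear of the deck, from (160,190) to (320,310), with both notches visible. I'll measure the notch edges in the top view.

```bash
python3 - <<'E'
from h import *
P=0
for _ in range(4):
    p,d=grab('top'); P=P+p.astype(np.float32)/4
c=get_calibration('top');K=np.array(c['intrinsics']);D=np.array(c['D']);Rc=Rm(c['orientation']);o=np.array(c['origin'])
def proj(X):
    q=(np.array(X)-o)@Rc; q=q*[1,-1,-1]
    return cv2.projectPoints(q,np.zeros(3),np.zeros(3),K,D)[0].reshape(-1,2)
yaw=.05; C=np.array([.520,.353,.04]); ex=np.array([np.cos(yaw)*np.cos(.14),np.sin(yaw)*np.cos(.14),np.sin(.14)]); ey=np.array([-np.sin(yaw),np.cos(yaw),0])
xs=np.arange(-.12,.125,.001)
for y0,y1 in((-.085,-.07),(-.07,-.055)):
    ys=np.linspace(y0,y1,8)
    X=C+xs[:,None,None]*ex+ys[None,:,None]*ey
    uv=proj(X.reshape(-1,3)).astype(np.float32).reshape(len(xs),8,2)
    pr=cv2.remap(P[:,:,1],uv[...,0],uv[...,1],cv2.INTER_LINEAR).mean(1)
    g=np.gradient(cv2.GaussianBlur(pr[:,None],(1,5),1).ravel())
    print(y0,[(int(round(1000*xs[i])),round(float(pr[i])),round(float(g[i]),1)) for i in range(2,len(xs)-2) if abs(g[i])>2.0 and abs(g[i])==abs(g[i-2:i+3]).max()])
    print(' up notch',pr[115:150].round().astype(int).tolist(),'\n low', pr[35:75].round().astype(int).tolist())
# y edges of deck at x=+.05
xr=np.linspace(.04,.09,10); ys=np.arange(-.1,.1,.001)
X=C+xr[None,:,None]*ex+ys[:,None,None]*ey
uv=proj(X.reshape(-1,3)).astype(np.float32).reshape(len(ys),10,2)
pr=cv2.remap(P[:,:,1],uv[...,0],uv[...,1],cv2.INTER_LINEAR).mean(1);g=np.gradient(pr)
print('y',[(int(1000*ys[i]),round(float(g[i]),1)) for i in range(2,198) if abs(g[i])>8 and abs(g[i])==abs(g[i-2:i+3]).max()])
E
python3 go.py .531 .3535 .08 1.621
```

```text
-0.085 [(-118, 68, -3.0), (-111, 122, 22.9), (-77, 204, -8.8), (-72, 199, 7.3), (-57, 205, -3.8), (-50, 201, 2.1), (-18, 222, 2.9), (-2, 209, -7.0), (4, 205, 4.8), (22, 220, 2.6), (39, 210, -3.5), (48, 209, 3.7), (72, 212, -2.6), (78, 214, 3.6), (111, 124, -23.6)]
 up notch [223, 221, 216, 209, 200, 193, 192, 192, 198, 205, 208, 212, 213, 214, 215, 215, 216, 216, 216, 217, 216, 216, 215, 214, 213, 215, 217, 220, 223, 225, 225, 225, 224, 223, 222] 
 low [222, 222, 222, 222, 223, 222, 219, 215, 204, 192, 187, 183, 189, 199, 207, 212, 216, 216, 216, 216, 216, 215, 215, 215, 215, 214, 212, 209, 205, 201, 198, 195, 196, 197, 199, 201, 203, 205, 207, 209]
-0.07 [(-118, 69, -2.8), (-111, 140, 25.7), (-76, 195, -9.5), (-70, 161, -5.5), (-53, 175, 9.5), (-17, 221, 3.0), (-2, 209, -6.7), (3, 204, 4.4), (39, 212, -3.4), (48, 210, 3.5), (71, 211, -2.6), (77, 214, 3.2), (111, 122, -23.3)]
 up notch [225, 223, 216, 209, 202, 195, 196, 199, 204, 209, 213, 215, 216, 217, 218, 218, 219, 219, 220, 220, 220, 220, 220, 219, 219, 219, 220, 221, 223, 225, 226, 226, 226, 226, 225] 
 low [225, 226, 226, 226, 225, 224, 220, 216, 206, 195, 186, 178, 172, 170, 167, 161, 154, 149, 145, 143, 142, 142, 142, 142, 142, 142, 142, 142, 144, 147, 155, 165, 175, 185, 193, 198, 203, 206, 209, 211]
y [(-92, 24.9), (89, -23.2)]
shift cm [-0.15  7.49 -1.22] spin deg -0.1 t 6.2 q [0.52 0.6  1.58 0.   0.96 0.47] eff [ -0.  -52.5 -20.6   0.1  -0.    0. ]
```

Request:
send_rows(targets=[{"translation": [0, 0.5, -0.6], "spin": 0, "jaw": 0.08}, {"translation": [0, 2.5, -1.2], "spin": 0, "jaw": 0.08}, {"translation": [-0.1, 4.5, -1.2], "spin": 0, "jaw": 0.08}, {"translation": [-0.2, 6.5, -1.2], "spin": 0, "jaw": 0.08}, {"translation": [-0.2, 7.5, -1.2], "spin": 0, "jaw": 0.08}])

```text
time: 6.7
tool_pos: [0.5329, 0.3528, 0.0797]
tool_rot: [3.141, -0.0, 1.619]
contact_force: [-0.3, 0.1, -1.0]
opening: 0.0156
grip_force: 25.0
```

Request:
send_rows(targets=[{"translation": [0, 0, 0], "spin": 0, "jaw": 0.08}, {"translation": [0, 0, 0.3], "spin": 0, "jaw": 0.08}, {"translation": [0, 0, 0.6], "spin": 0, "jaw": 0.08}, {"translation": [0, 0, 0.9], "spin": 0, "jaw": 0.08}, {"translation": [0, 0, 1.2], "spin": 0, "jaw": 0.08}])

```text
time: 7.2
tool_pos: [0.5306, 0.3531, 0.0675]
tool_rot: [-3.141, 0.0, 1.62]
contact_force: [-0.1, 0.9, -1.7]
opening: 0.0154
grip_force: 25.0
```

```bash
python3 go.py .531 .3525 .0482 1.621;python3 st.py|tail -5
```

```text
shift cm [-0.06  0.04  1.93] spin deg -0.0 t 7.2 q [0.47 0.7  1.39 0.   1.06 0.42] eff [ -0.  -58.1 -22.    0.1   0.1   0. ]
tool_pos [0.5306 0.3531 0.0675]
tool_rot [-3.1413e+00  1.0000e-04  1.6202e+00]
contact_force [-0.1048  0.8775 -1.7439]
opening 0.0154
grip_force 24.9812
```

Request:
send_rows(targets=[{"translation": [0, 0, 0.3], "spin": 0, "jaw": 0.08}, {"translation": [0, 0, 0.6], "spin": 0, "jaw": 0.08}, {"translation": [0, 0, 0.8], "spin": 0, "jaw": 0.08}, {"translation": [0, 0, 0.9], "spin": 0, "jaw": 0.08}, {"translation": [0, 0, 1.0], "spin": 0, "jaw": 0.08}])

```text
time: 7.7
tool_pos: [0.5312, 0.353, 0.0577]
tool_rot: [3.141, -0.0, 1.62]
contact_force: [0.3, 0.2, -0.3]
opening: 0.0154
grip_force: 25.0
```

Request:
send_rows(targets=[{"translation": [0, 0, 0.1], "spin": 0, "jaw": 0.08}, {"translation": [0, 0, 0.2], "spin": 0, "jaw": 0.08}, {"translation": [0, 0, 0.3], "spin": 0, "jaw": 0.08}, {"translation": [0, 0, 0.3], "spin": 0, "jaw": 0.08}, {"translation": [0, 0, 0.3], "spin": 0, "jaw": 0.08}])

```text
time: 8.2
tool_pos: [0.5312, 0.353, 0.0547]
tool_rot: [3.142, -0.0, 1.62]
contact_force: [-0.1, 0.0, -1.5]
opening: 0.0152
grip_force: 25.0
```

Request:
send_rows(targets=[{"translation": [0, 0, 0.1], "spin": 0, "jaw": 0.08}, {"translation": [0, 0, 0.2], "spin": 0, "jaw": 0.08}, {"translation": [0, 0, 0.3], "spin": 0, "jaw": 0.08}, {"translation": [0, 0, 0.3], "spin": 0, "jaw": 0.08}, {"translation": [0, 0, 0.3], "spin": 0, "jaw": 0.08}])

```text
time: 8.7
tool_pos: [0.5313, 0.3531, 0.0536]
tool_rot: [3.14, -0.0, 1.62]
contact_force: [-3.8, -3.2, 10.3]
opening: 0.0161
grip_force: 25.0
```

Request:
send_rows(targets=[{"translation": [0, 0, -0.2], "spin": 0, "jaw": 0.08}, {"translation": [0, -0.15, -0.2], "spin": 0, "jaw": 0.08}, {"translation": [0, -0.15, -0.1], "spin": 0, "jaw": 0.08}, {"translation": [0, -0.15, 0], "spin": 0, "jaw": 0.08}, {"translation": [0, -0.15, 0], "spin": 0, "jaw": 0.08}])

```text
time: 9.2
tool_pos: [0.5294, 0.3528, 0.0512]
tool_rot: [-3.141, 0.0, 1.62]
contact_force: [-0.5, 0.4, -0.8]
opening: 0.0159
grip_force: 25.0
```

Free again and 2.4 mm deeper. I'm going on down to the floor at about 0.048.

Request:
send_rows(targets=[{"translation": [0, 0, 0.1], "spin": 0, "jaw": 0.08}, {"translation": [0, 0, 0.2], "spin": 0, "jaw": 0.08}, {"translation": [0, 0, 0.3], "spin": 0, "jaw": 0.08}, {"translation": [0, 0, 0.3], "spin": 0, "jaw": 0.08}, {"translation": [0, 0, 0.3], "spin": 0, "jaw": 0.08}])

```text
time: 9.7
tool_pos: [0.5297, 0.3529, 0.0487]
tool_rot: [-3.142, -0.0, 1.62]
contact_force: [0.8, 0.2, -1.3]
opening: 0.0155
grip_force: 25.0
```

Request:
send_rows(targets=[{"translation": [0, 0, 0.05], "spin": 0, "jaw": 0.08}, {"translation": [0, 0, 0.1], "spin": 0, "jaw": 0.08}, {"translation": [0, 0, 0.1], "spin": 0, "jaw": 0.08}, {"translation": [0, 0, 0.1], "spin": 0, "jaw": 0.08}, {"translation": [0, 0, 0.1], "spin": 0, "jaw": 0.08}])

```text
time: 10.2
tool_pos: [0.5298, 0.353, 0.0481]
tool_rot: [3.141, -0.0, 1.62]
contact_force: [-1.8, -0.9, 3.2]
opening: 0.0158
grip_force: 25.0
```

Request:
send_rows(targets=[{"translation": [0, 0, 0], "spin": 0, "jaw": 0.2}, {"translation": [0, 0, 0], "spin": 0, "jaw": 0.3}, {"translation": [0, 0, 0], "spin": 0, "jaw": 0.3}, {"translation": [0, 0, -1], "spin": 0, "jaw": 0.3}, {"translation": [0, 0, -4], "spin": 0, "jaw": 0.3}])

```text
time: 10.7
tool_pos: [0.528, 0.352, 0.0857]
tool_rot: [-3.136, 0.002, 1.62]
contact_force: [0.3, -0.2, 0.9]
opening: 0.0274
grip_force: 0.0
```

Request:
send_rows(targets=[{"translation": [0, 0, -3], "spin": 0, "jaw": 0.5}, {"translation": [0, 0, -6], "spin": 0, "jaw": 0.8}, {"translation": [0, 0, -9], "spin": 0, "jaw": 1}, {"translation": [-2, 0, -10], "spin": 0, "jaw": 1}, {"translation": [-4, 0, -10], "spin": 0, "jaw": 1}])

```text
time: 11.2
tool_pos: [0.5323, 0.3124, 0.19]
tool_rot: [3.138, -0.001, 1.621]
contact_force: [0.8, -0.3, -0.3]
opening: 0.0627
grip_force: 0.0
```

```bash
python3 - <<'E'
from h import *
p,d=grab('scene'); a=cv2.resize(p[140:240,170:310],None,fx=5,fy=5,interpolation=cv2.INTER_CUBIC)
cv2.imwrite('pics/s5.png',a[:,:,::-1])
E
python3 go.py .494 .038 .15 1.90
```

```text
shift cm [-26.86  -5.11   3.91] spin deg -16.1 t 11.25 q [ 0.4   0.54  1.32 -0.    1.29  0.36] eff [  5.2 -54.3 -27.5   1.1  -0.5   0.1]
```

View pics/s5.png

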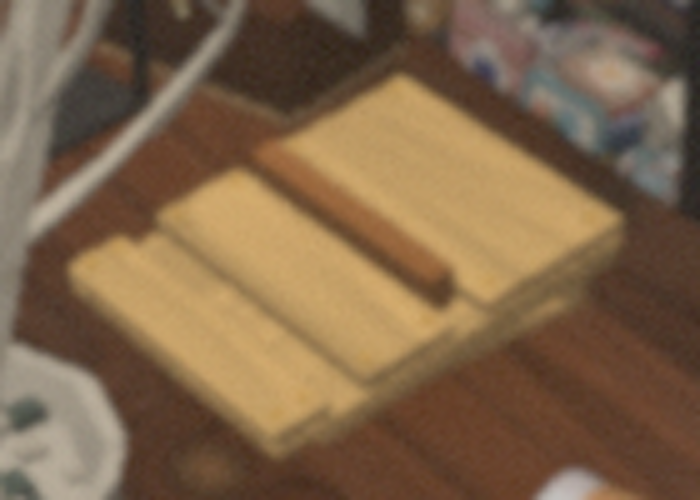

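The crop shows the bar lying in the upper notch, square across from (255,150) to (450,290), with the lower notch empty. Next I'll refine the tube and bar from depth.

```bash
python3 - <<'E'
from h import *
vv,uu=np.mgrid[0:420,0:560]; uv=np.c_[uu.ravel(),vv.ravel()]
p,d=grab('top'); P=pts('top',uv,d).reshape(420,560,3)
np.save('P2.npy',P)
b=(P[:,:,0]>.40)&(P[:,:,0]<.60)&(P[:,:,1]>-.08)&(P[:,:,1]<.16)&(P[:,:,2]>.05)&(P[:,:,2]<.08)
q=P[b];c=q.mean(0);a=np.array([-np.sin(.329),np.cos(.329)]);n=np.array([a[1],-a[0]])
l=(q[:,:2]-c[:2])@a;w=(q[:,:2]-c[:2])@n
print('tube',c.round(4),np.percentile(l,[.5,99.5]).round(4),np.percentile(w,[1,99]).round(4),'zmax',np.percentile(q[:,2],95),len(q))
for s in(-1,1):
    k=abs(w)<.012; e=np.percentile(l[k],50+49.5*s); print('end',s,e, np.median(q[k&(s*l>.05),2]))
v=np.linalg.svd((q-c)[:,:2],full_matrices=False)[2][0];print('yaw',np.arctan2(-v[0]*np.sign(v[1]),abs(v[1])))
ctr=c[:2]+a*(np.percentile(l,.5)+np.percentile(l,99.5))/2+n*(np.percentile(w,1)+np.percentile(w,99))/2;print('ctr',ctr.round(4))
# bar height vs deck, in deck frame
C=np.array([.520,.353,.04]);y=.05;ex=np.array([np.cos(y)*np.cos(.14),np.sin(y)*np.cos(.14),np.sin(.14)]);ey=np.array([-np.sin(y),np.cos(y),0]);ez=np.cross(ex,ey)
Q=P.reshape(-1,3)-C;F=np.c_[Q@ex,Q@ey,Q@ez]
hsv=cv2.cvtColor(p,cv2.COLOR_RGB2HSV).reshape(-1,3)
on=(abs(F[:,0])<.1)&(abs(F[:,1])<.085)&(abs(F[:,2])<.06)
print('deck z',[(x,np.median(F[on&(abs(F[:,0]-x)<.008)&(hsv[:,1]<140),2]).round(4)) for x in(-.09,-.03,.04,.08)])
br=on&(hsv[:,1]>150)&(abs(F[:,0]-.01)<.02);print('bar',br.sum(),np.percentile(F[br],[2,50,98],axis=0).round(4).tolist())
E
python3 go.py .494 .038 .15 1.90
```

```text
tube [0.4929 0.0417 0.0642] [-0.0741  0.0734] [-0.0274  0.0269] zmax 0.0708861373842512 1850
end -1 -0.07410389133392582 0.06883047437761092
end 1 0.07361434080671564 0.06854337703418434
yaw 0.3282503685819815
ctr [0.4928 0.0413]
deck z [(-0.09, np.float64(0.0017)), (-0.03, np.float64(0.0014)), (0.04, np.float64(0.0016)), (0.08, np.float64(0.0017))]
shift cm [-26.99  -5.04   3.83] spin deg -16.2 t 11.3 q [ 0.4   0.54  1.32 -0.    1.29  0.36] eff [ -0.2 -54.3 -24.9  -0.   -0.   -0.3]Traceback (most recent call last):
  File "<stdin>", line 19, in <module>
    return _quantile_unchecked(
        a, q, axis, out, overwrite_input, method, keepdims, weights)
    return _ureduce(a,
                    func=_quantile_ureduce_func,
    ...<5 lines>...
                    overwrite_input=overwrite_input,
                    method=method)
    r = func(a, **kwargs)
    result = _quantile(arr,
                       quantiles=q,
    ...<2 lines>...
                       out=out,
                       weights=wgt)
    slices_having_nans = np.isnan(arr[-1, ...])
                                  ~~~^^^^^^^^^
IndexError: index -1 is out of bounds for axis 0 with size 0
```

Request:
send_rows(targets=[{"translation": [-3, -0.6, 0], "spin": -2, "jaw": 1}, {"translation": [-7, -1.4, 0], "spin": -5, "jaw": 1}, {"translation": [-11, -2.1, 0], "spin": -8, "jaw": 1}, {"translation": [-15, -2.9, 0], "spin": -11, "jaw": 1}, {"translation": [-19, -3.7, 0.5], "spin": -14, "jaw": 1}])

```text
time: 11.8
tool_pos: [0.5034, 0.1198, 0.1826]
tool_rot: [3.141, -0.0, 1.866]
contact_force: [1.0, -0.2, 0.1]
opening: 0.0914
grip_force: 0.0
```

```bash
python3 go.py .493 .041 .10 1.899
```

```text
shift cm [-7.23 -3.29  8.26] spin deg -1.9 t 11.8 q [ 0.09  0.37  1.61  0.    1.16 -0.21] eff [  5.3 -42.8 -23.6   0.2   0.7   1.7]
```

Request:
send_rows(targets=[{"translation": [-2.5, -1.1, 1], "spin": -1, "jaw": 1}, {"translation": [-5, -2.2, 2], "spin": -1.9, "jaw": 1}, {"translation": [-7.1, -3.2, 4], "spin": -1.9, "jaw": 1}, {"translation": [-7.1, -3.2, 6], "spin": -1.9, "jaw": 1}, {"translation": [-7.1, -3.2, 7], "spin": -1.9, "jaw": 1}])

```text
time: 12.3
tool_pos: [0.4925, 0.0434, 0.1109]
tool_rot: [-3.139, -0.001, 1.895]
contact_force: [-0.1, 0.2, 0.5]
opening: 0.0918
grip_force: 0.0
```

```bash
python3 - <<'E'
from h import *
P=np.load('P2.npy')
p,d=grab('top')
vv,uu=np.mgrid[0:420,0:560]; P=pts('top',np.c_[uu.ravel(),vv.ravel()],d)
C=np.array([.520,.353,.04]);y=.05;ex=np.array([np.cos(y)*np.cos(.14),np.sin(y)*np.cos(.14),np.sin(.14)]);ey=np.array([-np.sin(y),np.cos(y),0]);ez=np.cross(ex,ey)
Q=P-C;F=np.c_[Q@ex,Q@ey,Q@ez]
hsv=cv2.cvtColor(p,cv2.COLOR_RGB2HSV).reshape(-1,3)
on=(abs(F[:,0])<.1)&(abs(F[:,1])<.085)&(abs(F[:,2])<.06)&(hsv[:,2]>100)
br=on&(hsv[:,1]>145);print('bar',br.sum(),np.percentile(F[br],[2,50,98],axis=0).round(4).tolist())
for s in(-1,1): 
    k=br&(s*F[:,1]>.03);print(s,np.median(F[k],axis=0).round(4))
E
python3 go.py .493 .041 .028 1.899
```

```text
bar 573 [[-0.0101, -0.0704, -0.0036], [0.0099, 0.0038, 0.0159], [0.0179, 0.0776, 0.0198]]
-1 [ 0.0102 -0.0511  0.0161]
1 [0.0095 0.0555 0.0158]
shift cm [-0.32  0.02  8.21] spin deg -0.2 t 12.35 q [-0.07  0.42  1.77  0.    0.96 -0.39] eff [ -0.4 -46.  -21.6   0.   -0.   -0. ]
```

The bar is seated level: its top is about 15 mm over the deck at both ends, at x = +10 mm. I'm descending on the tube.

Request:
send_rows(targets=[{"translation": [-0.2, 0, 2], "spin": 0, "jaw": 1}, {"translation": [-0.2, 0, 4], "spin": 0, "jaw": 1}, {"translation": [-0.2, 0, 6], "spin": 0, "jaw": 1}, {"translation": [-0.2, 0, 7.5], "spin": 0, "jaw": 1}, {"translation": [-0.2, 0, 8.2], "spin": 0, "jaw": 1}])

```text
time: 12.85
tool_pos: [0.4941, 0.0428, 0.0298]
tool_rot: [-3.14, -0.001, 1.898]
contact_force: [1.2, -0.7, 0.6]
opening: 0.0917
grip_force: 0.0
```

Request:
send_rows(targets=[{"translation": [0, 0, 0], "spin": 0, "jaw": 0.85}, {"translation": [0, 0, 0], "spin": 0, "jaw": 0.72}, {"translation": [0, 0, 0], "spin": 0, "jaw": 0.65}, {"translation": [0, 0, 0], "spin": 0, "jaw": 0.6}, {"translation": [0, 0, 0], "spin": 0, "jaw": 0.55}], force=20)

```text
time: 13.35
tool_pos: [0.4941, 0.0421, 0.0313]
tool_rot: [-3.141, 0.0, 1.898]
contact_force: [-3.6, -1.7, 5.1]
opening: 0.0593
grip_force: 20.0
```

Request:
send_rows(targets=[{"translation": [0, 0, 0], "spin": 0, "jaw": 0.55}, {"translation": [0, 0, 0], "spin": 0, "jaw": 0.55}, {"translation": [0, 0, 0], "spin": 0, "jaw": 0.55}, {"translation": [0, 0, 0], "spin": 0, "jaw": 0.55}, {"translation": [0, 0, 0], "spin": 0, "jaw": 0.55}])

```text
time: 13.85
tool_pos: [0.4941, 0.0421, 0.0313]
tool_rot: [-3.141, 0.0, 1.897]
contact_force: [-2.6, -2.2, 5.8]
opening: 0.0597
grip_force: 20.0
```

Request:
send_rows(targets=[{"translation": [0, 0, -0.5], "spin": 0, "jaw": 0.55}, {"translation": [0, 0, -1.5], "spin": 0, "jaw": 0.55}, {"translation": [0, 0, -3.5], "spin": 0, "jaw": 0.55}, {"translation": [0, 0, -6], "spin": 0, "jaw": 0.55}, {"translation": [0, 0, -9], "spin": 0, "jaw": 0.55}], force=25)

```text
time: 14.35
tool_pos: [0.4939, 0.0424, 0.1215]
tool_rot: [-3.14, -0.001, 1.897]
contact_force: [0.8, 0.7, -3.4]
opening: 0.0595
grip_force: 25.0
```

Request:
send_rows(targets=[{"translation": [0, 0, -1], "spin": 0, "jaw": 0.55}, {"translation": [0, 0, -1], "spin": 0, "jaw": 0.55}, {"translation": [0, 0, -1], "spin": 0, "jaw": 0.55}, {"translation": [0, 0, -1], "spin": 0, "jaw": 0.55}, {"translation": [0, 0, -1], "spin": 0, "jaw": 0.55}])

```text
time: 14.85
tool_pos: [0.4938, 0.0423, 0.1295]
tool_rot: [-3.139, -0.001, 1.897]
contact_force: [0.1, 0.4, -3.1]
opening: 0.0593
grip_force: 25.0
```

```bash
python3 go.py .563 .3547 .11 1.621; python3 st.py | tail -5
```

```text
shift cm [27.37 16.57  1.94] spin deg 15.8 t 14.85 q [-0.07  0.39  1.74  0.    1.01 -0.4 ] eff [  0.  -43.7 -21.5   0.1   0.1  -0. ]
tool_pos [0.4938 0.0423 0.1295]
tool_rot [-3.1394e+00 -1.0000e-03  1.8971e+00]
contact_force [ 0.1312  0.384  -3.1465]
opening 0.0593
grip_force 24.998
```

Request:
send_rows(targets=[{"translation": [1.5, 0.9, 0], "spin": 1, "jaw": 0.55}, {"translation": [4, 2.4, 0], "spin": 3, "jaw": 0.55}, {"translation": [7, 4.2, 0], "spin": 5, "jaw": 0.55}, {"translation": [10, 6, 0], "spin": 7, "jaw": 0.55}, {"translation": [13, 7.8, 0], "spin": 9, "jaw": 0.55}])

```text
time: 15.35
tool_pos: [0.5265, 0.1916, 0.1297]
tool_rot: [-3.14, 0.0, 1.738]
contact_force: [0.0, -0.8, -3.1]
opening: 0.0594
grip_force: 25.0
```

```bash
python3 go.py .563 .3547 .13 1.621
```

```text
shift cm [15.47  6.32 -0.04] spin deg 6.7 t 15.35 q [0.21 0.5  1.56 0.   1.08 0.04] eff [ -1.9 -52.1 -20.7   0.2  -0.1  -1.2]
```

Request:
send_rows(targets=[{"translation": [4, 1.6, 0], "spin": 2, "jaw": 0.55}, {"translation": [8, 3.2, 0], "spin": 4, "jaw": 0.55}, {"translation": [11.5, 4.7, 0], "spin": 6, "jaw": 0.55}, {"translation": [14, 5.7, 0], "spin": 6.7, "jaw": 0.55}, {"translation": [15.4, 6.3, 0], "spin": 6.7, "jaw": 0.55}])

```text
time: 15.85
tool_pos: [0.5623, 0.3552, 0.129]
tool_rot: [-3.14, 0.0, 1.625]
contact_force: [0.4, -0.5, -2.9]
opening: 0.0592
grip_force: 25.0
```

Request:
send_rows(targets=[{"translation": [0, 0, 0], "spin": 0, "jaw": 0.55}, {"translation": [0, 0, 1], "spin": 0, "jaw": 0.55}, {"translation": [0, 0, 2], "spin": 0, "jaw": 0.55}, {"translation": [0, 0, 3], "spin": 0, "jaw": 0.55}, {"translation": [0, 0, 3.5], "spin": 0, "jaw": 0.55}])

```text
time: 16.35
tool_pos: [0.5622, 0.3517, 0.0939]
tool_rot: [-3.139, 0.001, 1.622]
contact_force: [-0.1, -0.1, -3.4]
opening: 0.0595
grip_force: 25.0
```

```bash
python3 - <<'E'
from h import *
p,d=grab('top'); cv2.imwrite('pics/t6.png',cv2.resize(p[130:260,130:270],None,fx=4,fy=4,interpolation=cv2.INTER_CUBIC)[:,:,::-1])
p2,d=grab('scene'); cv2.imwrite('pics/s6.png',cv2.resize(p2[120:240,170:310],None,fx=5,fy=5,interpolation=cv2.INTER_CUBIC)[:,:,::-1])
E
python3 go.py .563 .3547 .0694 1.621
```

```text
shift cm [0.26 0.09 2.5 ] spin deg 0.1 t 16.45 q [0.44 0.71 1.27 0.   1.16 0.39] eff [ -0.1 -61.1 -23.9   0.1  -0.1  -0. ]
```

View pics/s6.png

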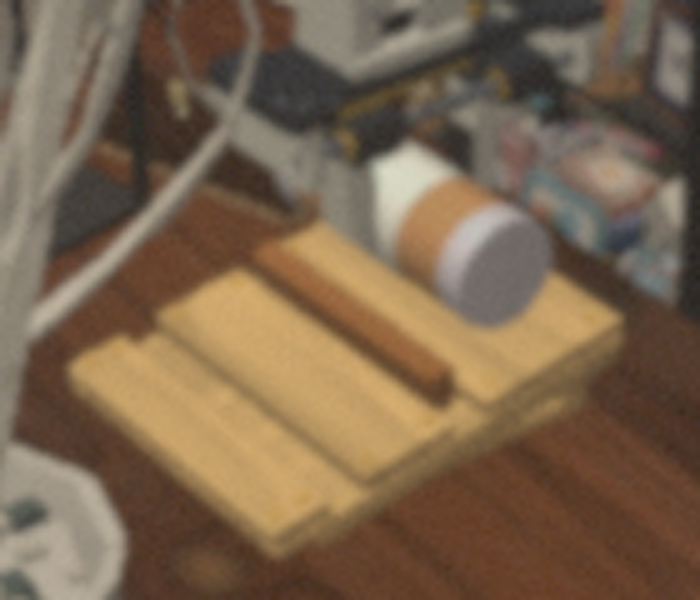

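The crop shows the tube held level above the deck, with the cap end at (495,265), uphill of the bar and parallel to it. I'm lowering gently.

Request:
send_rows(targets=[{"translation": [0.1, 0, 0.6], "spin": 0, "jaw": 0.55}, {"translation": [0.2, 0, 1.2], "spin": 0, "jaw": 0.55}, {"translation": [0.2, 0, 1.6], "spin": 0, "jaw": 0.55}, {"translation": [0.2, 0, 1.9], "spin": 0, "jaw": 0.55}, {"translation": [0.2, 0, 2.1], "spin": 0, "jaw": 0.55}])

```text
time: 16.95
tool_pos: [0.5626, 0.3549, 0.0744]
tool_rot: [-3.141, 0.0, 1.623]
contact_force: [0.7, -1.0, -3.0]
opening: 0.0595
grip_force: 25.0
```

Request:
send_rows(targets=[{"translation": [0, 0, 0.05], "spin": 0, "jaw": 0.55}, {"translation": [0, 0, 0.1], "spin": 0, "jaw": 0.55}, {"translation": [0, 0, 0.15], "spin": 0, "jaw": 0.55}, {"translation": [0, 0, 0.2], "spin": 0, "jaw": 0.55}, {"translation": [0, 0, 0.2], "spin": 0, "jaw": 0.55}])

```text
time: 17.45
tool_pos: [0.5627, 0.3549, 0.0728]
tool_rot: [3.141, -0.0, 1.623]
contact_force: [0.2, -0.2, -2.7]
opening: 0.0594
grip_force: 25.0
```

Request:
send_rows(targets=[{"translation": [0, 0, 0.05], "spin": 0, "jaw": 0.55}, {"translation": [0, 0, 0.1], "spin": 0, "jaw": 0.55}, {"translation": [0, 0, 0.15], "spin": 0, "jaw": 0.55}, {"translation": [0, 0, 0.2], "spin": 0, "jaw": 0.55}, {"translation": [0, 0, 0.2], "spin": 0, "jaw": 0.55}])

```text
time: 17.95
tool_pos: [0.5627, 0.3548, 0.0706]
tool_rot: [-3.141, -0.0, 1.623]
contact_force: [-0.4, 1.0, -3.8]
opening: 0.06
grip_force: 25.0
```

Request:
send_rows(targets=[{"translation": [0, 0, 0.05], "spin": 0, "jaw": 0.55}, {"translation": [0, 0, 0.1], "spin": 0, "jaw": 0.55}, {"translation": [0, 0, 0.1], "spin": 0, "jaw": 0.55}, {"translation": [0, 0, 0.15], "spin": 0, "jaw": 0.55}, {"translation": [0, 0, 0.15], "spin": 0, "jaw": 0.55}])

```text
time: 18.45
tool_pos: [0.5628, 0.3549, 0.0699]
tool_rot: [3.141, -0.0, 1.623]
contact_force: [-1.9, -0.8, 2.6]
opening: 0.0593
grip_force: 25.0
```

Request:
send_rows(targets=[{"translation": [0, 0, -0.05], "spin": 0, "jaw": 0.55}, {"translation": [0, -0.05, -0.04], "spin": 0, "jaw": 0.55}, {"translation": [0, -0.1, -0.035], "spin": 0, "jaw": 0.55}, {"translation": [0, -0.15, -0.03], "spin": 0, "jaw": 0.55}, {"translation": [0, -0.2, -0.02], "spin": 0, "jaw": 0.55}])

```text
time: 18.95
tool_pos: [0.561, 0.3549, 0.0696]
tool_rot: [3.141, -0.0, 1.623]
contact_force: [1.4, 0.9, 1.2]
opening: 0.0596
grip_force: 25.0
```

Request:
send_rows(targets=[{"translation": [0, -0.03, 0.004], "spin": 0, "jaw": 0.55}, {"translation": [0, -0.06, 0.01], "spin": 0, "jaw": 0.55}, {"translation": [0, -0.1, 0.014], "spin": 0, "jaw": 0.55}, {"translation": [0, -0.1, 0.014], "spin": 0, "jaw": 0.55}, {"translation": [0, -0.1, 0.014], "spin": 0, "jaw": 0.55}])

```text
time: 19.45
tool_pos: [0.5598, 0.3548, 0.0695]
tool_rot: [3.141, -0.0, 1.623]
contact_force: [0.2, 0.8, 1.4]
opening: 0.0597
grip_force: 25.0
```

Request:
send_rows(targets=[{"translation": [0, -0.03, 0.004], "spin": 0, "jaw": 0.55}, {"translation": [0, -0.06, 0.01], "spin": 0, "jaw": 0.55}, {"translation": [0, -0.1, 0.014], "spin": 0, "jaw": 0.55}, {"translation": [0, -0.1, 0.014], "spin": 0, "jaw": 0.55}, {"translation": [0, -0.1, 0.014], "spin": 0, "jaw": 0.55}])

```text
time: 19.95
tool_pos: [0.5588, 0.3547, 0.0693]
tool_rot: [3.141, -0.0, 1.623]
contact_force: [1.6, -0.3, 2.6]
opening: 0.0597
grip_force: 25.0
```

Request:
send_rows(targets=[{"translation": [0, -0.03, 0.004], "spin": 0, "jaw": 0.55}, {"translation": [0, -0.06, 0.01], "spin": 0, "jaw": 0.55}, {"translation": [0, -0.1, 0.014], "spin": 0, "jaw": 0.55}, {"translation": [0, -0.1, 0.014], "spin": 0, "jaw": 0.55}, {"translation": [0, -0.1, 0.014], "spin": 0, "jaw": 0.55}])

```text
time: 20.45
tool_pos: [0.5578, 0.3546, 0.0691]
tool_rot: [3.141, -0.0, 1.623]
contact_force: [1.7, -0.1, 3.3]
opening: 0.0592
grip_force: 25.0
```

Request:
send_rows(targets=[{"translation": [0, -0.03, 0.004], "spin": 0, "jaw": 0.55}, {"translation": [0, -0.06, 0.01], "spin": 0, "jaw": 0.55}, {"translation": [0, -0.1, 0.01], "spin": 0, "jaw": 0.55}, {"translation": [0, -0.1, 0.01], "spin": 0, "jaw": 0.55}, {"translation": [0, -0.1, 0.01], "spin": 0, "jaw": 0.55}])

```text
time: 20.95
tool_pos: [0.5567, 0.3545, 0.069]
tool_rot: [3.142, -0.0, 1.623]
contact_force: [1.4, 0.4, 4.2]
opening: 0.0595
grip_force: 25.0
```

```bash
python3 - <<'E'
from h import *
p2,d=grab('scene'); cv2.imwrite('pics/s7.png',cv2.resize(p2[130:230,200:300],None,fx=6,fy=6,interpolation=cv2.INTER_CUBIC)[:,:,::-1])
E
python3 st.py
```

```text
time 21.0
qpos [4.5100e-01 7.3070e-01 1.3084e+00 1.0000e-04 1.1024e+00 3.9860e-01]
joint_efforts [ 6.75300e-01 -5.63983e+01 -1.99527e+01  3.21300e-01  6.26200e-01
 -1.07000e-02]
tool_pos [0.5567 0.3545 0.069 ]
tool_rot [ 3.1415e+00 -1.0000e-04  1.6232e+00]
contact_force [ 2.1276 -0.1402  3.168 ]
opening 0.0597
grip_force 24.9994
```

View pics/s7.png

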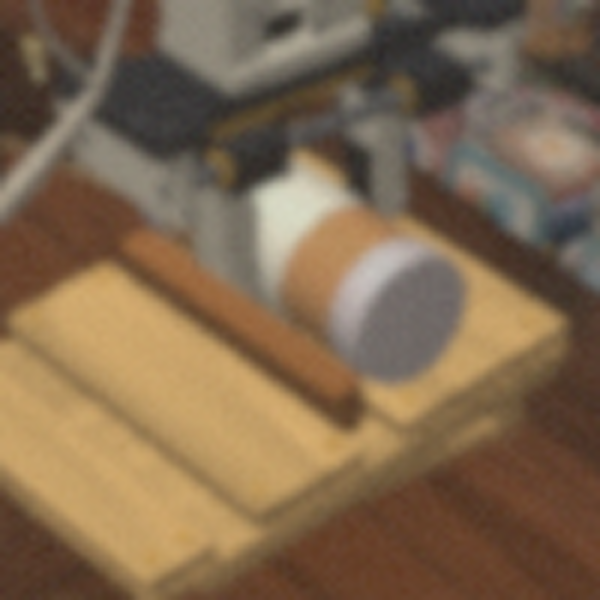

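The tube sits low on the deck, its cap at (400,310), within a few mm of the bar, whose near end is at (350,400). I'm still sliding until the bar pushes back.

Request:
send_rows(targets=[{"translation": [0, -0.03, 0], "spin": 0, "jaw": 0.55}, {"translation": [0, -0.06, 0], "spin": 0, "jaw": 0.55}, {"translation": [0, -0.1, 0], "spin": 0, "jaw": 0.55}, {"translation": [0, -0.1, 0], "spin": 0, "jaw": 0.55}, {"translation": [0, -0.1, 0], "spin": 0, "jaw": 0.55}])

```text
time: 21.5
tool_pos: [0.5556, 0.3545, 0.0689]
tool_rot: [-3.141, -0.0, 1.623]
contact_force: [2.2, 0.8, 3.2]
opening: 0.0596
grip_force: 25.0
```

Request:
send_rows(targets=[{"translation": [0, -0.03, 0.01], "spin": 0, "jaw": 0.55}, {"translation": [0, -0.06, 0.01], "spin": 0, "jaw": 0.55}, {"translation": [0, -0.1, 0.01], "spin": 0, "jaw": 0.55}, {"translation": [0, -0.1, 0.01], "spin": 0, "jaw": 0.55}, {"translation": [0, -0.1, 0.01], "spin": 0, "jaw": 0.55}])

```text
time: 22.0
tool_pos: [0.5546, 0.3544, 0.0687]
tool_rot: [-3.141, 0.0, 1.623]
contact_force: [1.3, -0.4, 1.2]
opening: 0.0599
grip_force: 25.0
```

```bash
python3 - <<'E'
from h import *
p,d=grab('top'); a=cv2.resize(p[140:255,140:250],None,fx=5,fy=5,interpolation=cv2.INTER_CUBIC)
p2,_=grab('scene'); b=cv2.resize(p2[165:215,205:290],None,fx=6,fy=6,interpolation=cv2.INTER_CUBIC)
cv2.imwrite('pics/t8.png',b[:,:,::-1])
vv,uu=np.mgrid[0:420,0:560]; P=pts('top',np.c_[uu.ravel(),vv.ravel()],d)
C=np.array([.520,.353,.04]);y=.05;ex=np.array([np.cos(y)*np.cos(.14),np.sin(y)*np.cos(.14),np.sin(.14)]);ey=np.array([-np.sin(y),np.cos(y),0]);ez=np.cross(ex,ey)
Q=P-C;F=np.c_[Q@ex,Q@ey,Q@ez]
hsv=cv2.cvtColor(p,cv2.COLOR_RGB2HSV).reshape(-1,3)
s=(F[:,1]>-.07)&(F[:,1]<-.03)
for x in np.arange(-.02,.1,.004):
    k=s&(abs(F[:,0]-x)<.002)&(abs(F[:,2])<.09)
    if k.any(): print(round(x*1000),(1000*np.median(F[k,2])).round(1),np.median(hsv[k],axis=0),k.sum())
E
```

```text
-20 1.8 [ 23.  118.5 241. ] 24
-16 0.6 [ 24.  116.5 246. ] 24
-12 1.7 [ 25. 110. 250.] 24
-8 1.4 [ 24.  112.5 249. ] 16
-4 2.7 [ 22. 126. 241.] 19
0 15.7 [ 16.  154.5 216.5] 20
4 16.1 [ 15. 171. 200.] 22
8 17.1 [ 14. 164. 196.] 19
12 17.8 [ 13. 101. 196.] 13
16 46.1 [ 13.5 121.5 211. ] 28
20 52.1 [ 15. 139. 229.] 29
24 56.4 [ 15. 100. 235.] 26
28 57.6 [ 17.  104.  236.5] 28
32 59.1 [ 18. 139. 236.] 32
36 60.3 [ 18. 137. 235.] 31
40 60.5 [ 19. 137. 237.] 35
44 61.2 [ 19. 137. 238.] 36
48 60.3 [ 17. 140. 236.] 39
52 59.3 [ 16. 147. 233.] 38
56 55.5 [ 15. 149. 229.] 37
60 52.7 [ 15. 152. 217.] 39
64 48.4 [ 14.  152.  185.5] 42
68 38.5 [ 16. 135. 172.] 45
72 1.8 [ 21. 121. 232.] 37
76 1.4 [ 23.5 118.5 242. ] 36
80 2.1 [ 24. 116. 245.] 35
84 1.9 [ 24. 116. 245.] 35
88 1.8 [ 24. 116. 245.] 35
92 1.3 [ 24. 117. 244.] 34
96 2.0 [ 24. 117. 242.] 33
```

View pics/t8.png

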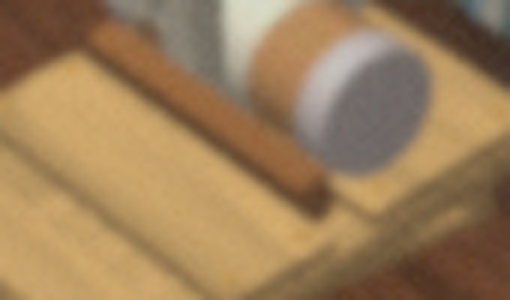

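The bar has been pushed to its downhill wall and is tipping slightly: its near end is at (315,200) and the tube touches it. I'm backing off about 2 mm so that it drops back flat.

Request:
send_rows(targets=[{"translation": [0, 0.05, -0.01], "spin": 0, "jaw": 0.55}, {"translation": [0, 0.1, -0.015], "spin": 0, "jaw": 0.55}, {"translation": [0, 0.15, -0.02], "spin": 0, "jaw": 0.55}, {"translation": [0, 0.2, -0.03], "spin": 0, "jaw": 0.55}, {"translation": [0, 0.2, -0.03], "spin": 0, "jaw": 0.55}])

```text
time: 22.6
tool_pos: [0.5551, 0.3544, 0.0687]
tool_rot: [-3.138, 0.001, 1.623]
contact_force: [-5.3, -0.3, 4.8]
opening: 0.0594
grip_force: 25.0
```

```bash
cat > bar.py <<'E'
from h import *
Ps=[];cs=0
for _ in range(4):
    p,d=grab('top'); Ps.append(d); cs=cs+p/4.
d=np.median(Ps,axis=0).astype(np.float32);p=cs.astype(np.uint8)
vv,uu=np.mgrid[0:420,0:560]; P=pts('top',np.c_[uu.ravel(),vv.ravel()],d)
C=np.array([.520,.353,.04]);y=.05;ex=np.array([np.cos(y)*np.cos(.14),np.sin(y)*np.cos(.14),np.sin(.14)]);ey=np.array([-np.sin(y),np.cos(y),0]);ez=np.cross(ex,ey)
Q=P-C;F=np.c_[Q@ex,Q@ey,Q@ez]
for y0,y1 in((-.07,-.03),(.04,.07)):
  s=(F[:,1]>y0)&(F[:,1]<y1); r=[]
  for x in np.arange(-.006,.026,.002):
    k=s&(abs(F[:,0]-x)<.002)&(F[:,2]<.03)&(F[:,2]>-.02)
    r.append((round(x*1000),(1000*np.median(F[k,2])).round(1) if k.any() else None))
  print(y0,r)
t=(F[:,2]>.05)&(F[:,2]<.07)&(abs(F[:,1])<.1)&(F[:,0]>0)&(F[:,0]<.09)
print('tube y',np.percentile(F[t,1],[1,99]),'x',np.percentile(F[t,0],[2,98]))
s=monitor.observe();print(s['time'],s['tool_pos'],s['contact_force'])
E
python3 bar.py
```

```text
-0.07 [(-6, np.float64(1.5)), (-4, np.float64(1.4)), (-2, np.float64(1.7)), (0, np.float64(15.1)), (2, np.float64(16.5)), (4, np.float64(16.3)), (6, np.float64(16.6)), (8, np.float64(17.1)), (10, np.float64(17.3)), (12, np.float64(17.2)), (14, None), (16, None), (18, None), (20, None), (22, None), (24, None)]
0.04 [(-6, np.float64(1.3)), (-4, np.float64(1.1)), (-2, None), (0, None), (2, None), (4, None), (6, None), (8, None), (10, None), (12, None), (14, None), (16, None), (18, None), (20, None), (22, None), (24, None)]
tube y [-0.07584193 -0.03336634] x [0.01981943 0.06263273]
22.8 [0.55507673 0.35440451 0.06876731] [-4.694478    0.27409519  4.76616558]
```

Request:
send_rows(targets=[{"translation": [0, 0, -0.05], "spin": 0, "jaw": 0.55}, {"translation": [0, 0, -0.1], "spin": 0, "jaw": 0.55}, {"translation": [0, 0, -0.13], "spin": 0, "jaw": 0.55}, {"translation": [0, 0, -0.13], "spin": 0, "jaw": 0.55}, {"translation": [0, 0, -0.13], "spin": 0, "jaw": 0.55}])

```text
time: 23.3
tool_pos: [0.5567, 0.3544, 0.07]
tool_rot: [-3.141, 0.0, 1.623]
contact_force: [0.3, 0.7, -3.7]
opening: 0.0594
grip_force: 25.0
```

```bash
python3 bar.py
```

```text
-0.07 [(-6, np.float64(1.4)), (-4, np.float64(1.6)), (-2, np.float64(1.7)), (0, np.float64(0.6)), (2, np.float64(0.4)), (4, np.float64(16.8)), (6, np.float64(16.9)), (8, np.float64(16.9)), (10, np.float64(16.6)), (12, np.float64(16.5)), (14, np.float64(16.6)), (16, None), (18, None), (20, None), (22, None), (24, None)]
0.04 [(-6, np.float64(1.4)), (-4, np.float64(1.1)), (-2, np.float64(2.7)), (0, np.float64(3.2)), (2, None), (4, None), (6, None), (8, None), (10, None), (12, None), (14, None), (16, None), (18, None), (20, None), (22, None), (24, None)]
tube y [-0.07595164 -0.03215788] x [0.02098014 0.06537068]
23.5 [0.55669942 0.35449281 0.07029456] [ 0.65569427  0.89928023 -2.36141027]
```

Request:
send_rows(targets=[{"translation": [0, 0.03, 0.05], "spin": 0, "jaw": 0.55}, {"translation": [0, 0.03, 0.1], "spin": 0, "jaw": 0.55}, {"translation": [0, 0.03, 0.13], "spin": 0, "jaw": 0.55}, {"translation": [0, 0.03, 0.13], "spin": 0, "jaw": 0.55}, {"translation": [0, 0.03, 0.13], "spin": 0, "jaw": 0.55}])

```text
time: 24.0
tool_pos: [0.5571, 0.3546, 0.0692]
tool_rot: [3.141, -0.0, 1.623]
contact_force: [-0.5, -0.2, -2.7]
opening: 0.0591
grip_force: 25.0
```

```bash
python3 bar.py
```

```text
-0.07 [(-6, np.float64(1.4)), (-4, np.float64(1.1)), (-2, np.float64(1.4)), (0, np.float64(1.4)), (2, np.float64(1.3)), (4, np.float64(16.5)), (6, np.float64(16.6)), (8, np.float64(16.4)), (10, np.float64(16.9)), (12, np.float64(17.0)), (14, np.float64(16.5)), (16, None), (18, None), (20, None), (22, None), (24, None)]
0.04 [(-6, np.float64(1.5)), (-4, np.float64(0.7)), (-2, np.float64(0.1)), (0, np.float64(1.7)), (2, None), (4, None), (6, None), (8, None), (10, None), (12, None), (14, None), (16, None), (18, None), (20, None), (22, None), (24, None)]
tube y [-0.07576026 -0.03227675] x [0.02164435 0.06453931]
24.2 [0.55710892 0.3545769  0.06922257] [ 0.87239548  0.42371712 -2.87053992]
```

Request:
send_rows(targets=[{"translation": [0, 0, 0.03], "spin": 0, "jaw": 0.55}, {"translation": [0, 0, 0.06], "spin": 0, "jaw": 0.55}, {"translation": [0, 0, 0.06], "spin": 0, "jaw": 0.55}, {"translation": [0, 0, 0.06], "spin": 0, "jaw": 0.55}, {"translation": [0, 0, 0.06], "spin": 0, "jaw": 0.55}])

```text
time: 24.7
tool_pos: [0.5572, 0.3546, 0.0691]
tool_rot: [3.141, -0.0, 1.623]
contact_force: [-2.0, -2.5, 4.8]
opening: 0.0593
grip_force: 25.0
```

Request:
send_rows(targets=[{"translation": [0, 0, -0.04], "spin": 0, "jaw": 0.55}, {"translation": [0, -0.04, -0.035], "spin": 0, "jaw": 0.55}, {"translation": [0, -0.08, -0.03], "spin": 0, "jaw": 0.55}, {"translation": [0, -0.08, -0.03], "spin": 0, "jaw": 0.55}, {"translation": [0, -0.08, -0.03], "spin": 0, "jaw": 0.55}])

```text
time: 25.2
tool_pos: [0.5566, 0.3546, 0.069]
tool_rot: [3.141, -0.0, 1.623]
contact_force: [1.5, 0.0, 2.7]
opening: 0.0598
grip_force: 25.0
```

```bash
python3 bar.py
```

```text
-0.07 [(-6, np.float64(1.7)), (-4, np.float64(1.5)), (-2, np.float64(1.2)), (0, np.float64(3.0)), (2, np.float64(16.0)), (4, np.float64(16.6)), (6, np.float64(16.6)), (8, np.float64(16.8)), (10, np.float64(16.8)), (12, np.float64(16.9)), (14, np.float64(18.1)), (16, None), (18, None), (20, None), (22, None), (24, None)]
0.04 [(-6, np.float64(1.2)), (-4, np.float64(1.0)), (-2, np.float64(2.0)), (0, np.float64(1.9)), (2, None), (4, None), (6, None), (8, None), (10, None), (12, None), (14, None), (16, None), (18, None), (20, None), (22, None), (24, None)]
tube y [-0.07577393 -0.03355789] x [0.02137528 0.064256  ]
25.4 [0.55645582 0.3546195  0.0689731 ] [3.01571902 0.06967693 2.17121941]
```

The bar has shifted about 1.5 mm with the tube and is still flat, so it is in contact. I'm releasing gently.

Request:
send_rows(targets=[{"translation": [0, 0, -0.03], "spin": 0, "jaw": 0.6}, {"translation": [0, 0, -0.04], "spin": 0, "jaw": 0.62}, {"translation": [0, 0, -0.04], "spin": 0, "jaw": 0.64}, {"translation": [0, 0, -0.04], "spin": 0, "jaw": 0.66}, {"translation": [0, 0, -0.04], "spin": 0, "jaw": 0.68}], force=5)

```text
time: 25.9
tool_pos: [0.5557, 0.3543, 0.0688]
tool_rot: [-3.14, 0.0, 1.623]
contact_force: [0.5, -0.5, -0.1]
opening: 0.062
grip_force: 0.0
```

Request:
send_rows(targets=[{"translation": [0, 0, 0], "spin": 0, "jaw": 0.72}, {"translation": [0, 0, 0], "spin": 0, "jaw": 0.78}, {"translation": [0, 0, 0], "spin": 0, "jaw": 0.84}, {"translation": [0, 0, 0], "spin": 0, "jaw": 0.9}, {"translation": [0, 0, 0], "spin": 0, "jaw": 0.95}])

```text
time: 26.4
tool_pos: [0.5562, 0.3545, 0.0692]
tool_rot: [3.142, -0.0, 1.623]
contact_force: [-0.1, 0.0, -0.6]
opening: 0.0854
grip_force: 0.0
```

```bash
python3 bar.py
```

```text
-0.07 [(-6, np.float64(1.6)), (-4, np.float64(1.6)), (-2, np.float64(1.1)), (0, np.float64(3.1)), (2, np.float64(16.4)), (4, np.float64(16.6)), (6, np.float64(16.8)), (8, np.float64(17.1)), (10, np.float64(17.1)), (12, np.float64(16.8)), (14, None), (16, None), (18, None), (20, None), (22, None), (24, None)]
0.04 [(-6, np.float64(0.8)), (-4, np.float64(1.5)), (-2, np.float64(2.4)), (0, np.float64(1.8)), (2, None), (4, None), (6, None), (8, None), (10, None), (12, None), (14, None), (16, None), (18, None), (20, None), (22, None), (24, None)]
tube y [-0.07587699 -0.03364597] x [0.02125242 0.06352459]
26.6 [0.55624685 0.35447993 0.06922726] [ 0.69717786 -0.66788697  0.71636657]
```

Request:
send_rows(targets=[{"translation": [0, 0, 0], "spin": 0, "jaw": 1}, {"translation": [0, 0, -1], "spin": 0, "jaw": 1}, {"translation": [0, 0, -3], "spin": 0, "jaw": 1}, {"translation": [0, 0, -6], "spin": 0, "jaw": 1}, {"translation": [0, 0, -9], "spin": 0, "jaw": 1}])

```text
time: 27.1
tool_pos: [0.5561, 0.3544, 0.1607]
tool_rot: [-3.141, -0.0, 1.623]
contact_force: [-0.4, 0.8, 0.7]
opening: 0.0916
grip_force: 0.0
```

Request:
send_rows(targets=[{"translation": [-1, 0, -2], "spin": 0, "jaw": 1}, {"translation": [-4, -1, -3], "spin": 0, "jaw": 1}, {"translation": [-8, -2, -3], "spin": 0, "jaw": 1}, {"translation": [-12, -3, -3], "spin": 0, "jaw": 1}, {"translation": [-16, -4, -3], "spin": 0, "jaw": 1}])

```text
time: 27.6
tool_pos: [0.5243, 0.1913, 0.1902]
tool_rot: [3.14, -0.0, 1.624]
contact_force: [-0.1, -0.8, 0.5]
opening: 0.0918
grip_force: 0.0
```

```bash
python3 bar.py; python3 - <<'E'
from h import *
p,d=grab('top'); a=cv2.resize(p[120:290,130:390],None,fx=3,fy=3,interpolation=cv2.INTER_CUBIC); cv2.imwrite('pics/t9.png',a[:,:,::-1])
E
```

```text
-0.07 [(-6, None), (-4, None), (-2, None), (0, None), (2, None), (4, None), (6, None), (8, None), (10, None), (12, None), (14, None), (16, None), (18, None), (20, None), (22, None), (24, None)]
0.04 [(-6, np.float64(1.4)), (-4, np.float64(1.5)), (-2, np.float64(2.0)), (0, np.float64(14.8)), (2, np.float64(15.9)), (4, np.float64(16.7)), (6, np.float64(16.7)), (8, np.float64(16.8)), (10, np.float64(16.9)), (12, np.float64(17.5)), (14, None), (16, None), (18, None), (20, None), (22, None), (24, None)]
tube y [-0.0259512   0.07372739] x [0.01988258 0.06359   ]
27.8 [0.52502369 0.19197729 0.19034452] [-0.04586946  0.30490356 -0.81712853]
```

View pics/t9.png

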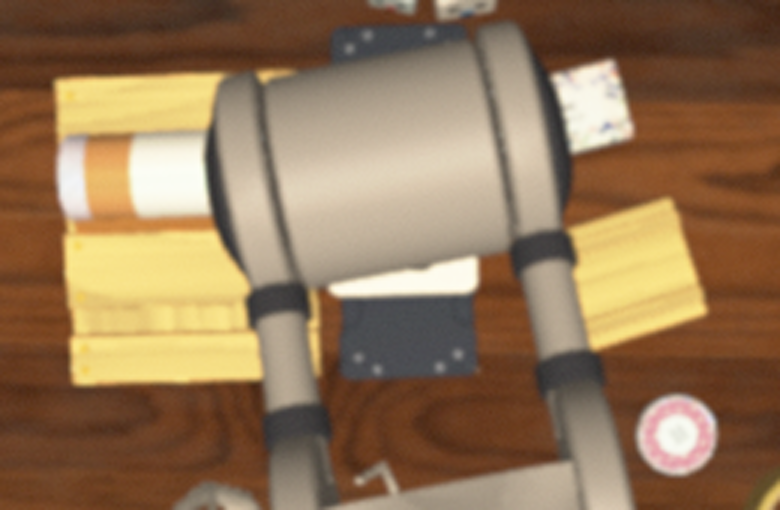

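The top view shows the tube lying crosswise at rows 135-215, against the bar (row 225). The lower notch is empty, and the soap box (600,105) and tin (677,434) haven't moved. The bar is flat at 15 mm and the tube is centred to about 1 mm, so I'm handing in.

```bash
python3 -c "
from cell import job
print(job.hand_in())"
```

```text
the job is handed in; nothing more can be done
None
```

The job is handed in: the stop bar is seated in the upper notch and the tube rests crosswise against its uphill side, centred to about 1 mm, with the soap box and tin untouched; while I was setting the tube down it briefly tipped the bar, so I backed off and the bar settled flat again before I let go.

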